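# Press a sensor module onto test pins with sprung tongs

## Robot

A 6-joint arm with a two-finger parallel gripper is mounted at the origin on a cart in front of the work surface, level with it; the furniture and walls round the work are solid. World frame = base frame: x ahead of the robot, y to its left, z up, the work surface at z = 0. Lengths are in m, angles in rad, forces in N, time in s.
With the tool pointing down it reaches from about 0.35 to 0.975 m from the base axis. Payload 17.4 kg.
Tool frame: the origin (TCP) lies on the centre line of the jaws, within the pads' length; the fingertips stand 11 mm ahead of it and the grasp point (between the pads) lies 8 mm behind it; z points along the fingers, y is the line along which they close (so a half turn about z gives the same grasp; the last joint's range is limited). The gripper opens to 85 mm and grips with 20 to 120 N. Pads are 22 mm wide; open, the fingers measure 114 mm over their backs; the gripper's body (76 mm by 85 mm) begins 54 mm behind the grasp point. The pads swing forward as they close: fully open they stand 13 mm farther back than shut.
Start: joints at [-1.212, 0.116, 1.442, -0, 1.584, -0.038], TCP at [0.261, -0.623, 0.242] pointing down, gripper open.
Joint ranges: [-2.83, 2.83], [-0.83, 2.19], [0.07, 2.5], [-1.14, 4.28], [0.01, 3], [-2.97, 2.97]. Speed limits (rad/s): [1.89, 1.89, 2.22, 3.14, 3.14, 3.14].

## Interface

Orientations are given as a unit quaternion [w, x, y, z].
In Python, from cell import monitor, vision, ticket, recognise, tip_of gives the robot as it stands. The module is installed in compiled form; this text tells all that it offers.
- The arm moves only by the tool arm_command, never from a script. Its argument "commands" is one flat list of numbers, 7 for each row, row after row: the shift along the tool's x, y, z scaled (see below), then the turn, a rotation vector about the tool's x, y, z scaled (see below), then the opening, from 0 (shut) to 1 (fully open). In form: [dx, dy, dz, wx, wy, wz, grip, dx, dy, dz, wx, wy, wz, grip, ...]. A call has 1 to 8 rows; each row shifts and turns the commanded pose from where the row before left it, along the tool's axes as they then stand; what a row does not reach is not made up. The controller multiplies each number of a shift by 30 mm and each number of a turn by 4 degrees. A row lasts 1/12 s, in which the tool goes at most 41.7 mm and 7.16 degrees, less where a joint would pass 70% of its speed; a pose out of reach is approached as far as the arm can. A call with a number of a shift or a turn outside -1 to 1 is refused whole. A call with a gripper value outside its range is refused whole. The fingers move at their own pace and stop on an object; "grip_force" is the grip in N (left out, the last holds). Time passes only in rows, so rows that do not move let the fingers close. It gives the time, the measured TCP pose, the force, the opening and the grip force at its end, in the units of the state.
- monitor.observe(): the state, without advancing time (a new reading comes with each control period).
- vision.snapshot(name): name is "scene" or "top" or "wrist"; returns the picture (384x512x3 uint8, red, green, blue); there is no depth.
- vision.camera_info(name): a dict with "camera_matrix" (3x3 intrinsics, pixels), "extrinsics" (4x4, takes a point from camera to world coordinates). Camera axes: x right, y down, z forward; pixel columns grow to the right and rows downward; lengths in m; the calibration is good to about 2 mm. A picture is of the moment at which its call begins: read the wrist's pose just before it. camera_info takes no time and is no camera call; for the wrist camera it gives the pose at the moment of the call.
- ticket.job_done(): hands the job in; it is judged then, once.
Trained networks look in the newest picture that a camera, given by its name, has taken for a name from the list of things; names that differ only in an ending like _2 or _b are one class to them, and where a whole thing is asked for, a point or a joint stands for the part that bears it (a point fixed in the world has none). Each returns a list of dicts, best first, with "p" (0 to 1); they miss things now and then, are a little off and sometimes report something else, mostly with a low value. They report only what shows in the picture. A call takes as long as a camera call.
- recognise(camera, label): "at" ([column, row] in pixels, amid what is visible of it).
- tip_of(camera, label): "at" ([column, row] in pixels: a listed point, or the origin of a listed thing).
The state is a dict: "t": time; "joints": joint angles; "qvel": joint speeds; "effort": joint torques, N m; "ee_pos": TCP position; "orientation": TCP orientation; "ft_force": force on the tool from outside, world axes, zero at the start; "ft_torque": the same for the moment, N m; "opening": finger opening in m; "gripper_force": force on a finger pad.
Only numpy, scipy, OpenCV 4.12 (cv2) and the standard library are available. Lean on these libraries where they do the work, as an engineer would, in place of code of your own. Each camera call takes 0.05 s, during which the arm holds its last target. There are 200 camera calls.

## Task

Take the red-gripped sprung tongs from their grey stand, squeeze them shut on the brass neck of the black sensor module, and use them to put the module into the pocket of the blue test nest. Press it down on the sprung pins with a steady 13 N or so (between 8 and 18 N, never above 30 N) for one and a half seconds, feeling for the pins because their height is not known. Then let the module go so that it stays upright in the pocket, and stand the tongs back in their stand; never touch the module with the gripper itself.

Things in the scene. Friction and masses are not known exactly. Their poses are not given: they have to be found in the camera images.
- tongs_grip (a point): Loose upright tongs, 104 mm tall, 70 g: two flat steel arms with red grips, joined at the top by a sprung bridge. The point is midway between the red grips, 73 mm above the tips, 31 mm below the top; z up, the arms face each other along y. Grips: 14 mm wide in x, from 20 mm below to 20 mm above the point, 38 mm over both when open. A red finger stop juts 5 mm out below each, its top 21 mm below the point.
- tongs_tips (a point): Midway between the tips of the tongs' jaws, level with their ends. Open, the gap between the flat jaws is 26 mm. Closed on the module's neck the tongs measure 26 mm over the red grips; let back to 30 mm or more over the grips they have freed it; past 38 mm the gripper leaves the tongs.
- tongs_ledge (a point): Midway between two ledges that jut 4 mm inward from the jaws, underside 14 mm above the tips: they come down on the top of the module and push it.
- tongs_left (a joint): Inward travel of one arm along the tongs' y, 0 = open, 8 mm = stop; sprung outward with 3 N at 0, 6 N at 6 mm (on the neck).
- tongs_right (a joint): The same for the other arm.
- stand_mouth (a point): Fixed grey stand of the tongs on a dark 80 x 90 mm foot plate: a well, outside 36 mm (x) by 60 mm (y), inside 16 by 40 mm, open at the top. The point is the centre of its mouth, 46 mm above the bench; its floor, on which the tips of the tongs stand, is 38 mm below the mouth. z up; the tongs stand with their y along the stand's y (half a turn makes no difference).
- module_mid (a point): Loose sensor module standing upright, 42 mm tall, about 40 g: a black foot block 26 mm (x) by 20 mm (y), 20 mm tall, with a brass neck 14 x 14 mm, 22 mm tall, on top. The point is its centre, 21 mm above its underside; z up.
- module_foot (a point): Centre of the underside of the module's foot block.
- module: The module as a whole; origin at the centre of its underside. (Behind the work a microscope boom crosses the bench along y at about x = 0.6, some 0.28 m above the bench: keep the wrist in front of it.)
- nest_mouth (a point): Fixed blue test nest, a 60 x 60 mm block on an aluminium plate. The point is the centre of the mouth of its pocket, 48 mm above the bench; steep bevels round the mouth widen it by 4 mm on each side and reach 4 mm higher. z up. The pocket is 29 mm (x) by 23 mm (y): the module's foot fits with 1.5 mm to spare on each side, x along x (half a turn makes no difference).
- nest: The whole nest, origin under its centre on the bench. In its pocket is a level plate of sprung brass pins whose height differs each time: its top rests 8 to 17 mm below the mouth, not measured. It pushes back with 2.5 N at first and 2.5 N more for each mm pressed (8 N at 2.2 mm, 18 N at 6.2 mm, 25 N at 9 mm; stop at 10 mm).

How it is judged:
On the way, in this order (a step that is already met when the one before it is completed fails the run):
1. the module hangs in the jaws of the tongs, lifted at least 30 mm off the bench (height (world z) of module_foot above 0.03 m and distance between module_mid and tongs_grip below 0.1 m), for 0.2 s.
2. the module, upright and square in the pocket (its foot at least 9.5 mm below the mouth), is pressed down on the nest with 8 to 18 N for one second (contact force between module and nest between 8 and 18 N and z of module_foot in the frame of nest_mouth below -0.0095 m and horizontal distance between module_foot and nest_mouth below 0.004 m and angle between module_mid's own z axis and vertical below 0.12 rad), for 1 s.
At the end, for the whole second after the job is handed in: The module is in the pocket of the nest (within 4 mm of its centre, foot at least 6.5 mm below the mouth, within 0.15 rad of upright), and the tongs stand in the well of their stand (within 15 mm of its centre, tips within 5 mm of the well's floor, within 0.2 rad of upright) (horizontal distance between module_foot and nest_mouth below 0.004 m and z of module_foot in the frame of nest_mouth below -0.0065 m and angle between module_mid's own z axis and vertical below 0.15 rad and horizontal distance between tongs_grip and stand_mouth below 0.015 m and z of tongs_grip in the frame of stand_mouth below 0.04 m and angle between tongs_grip's own z axis and vertical below 0.2 rad); the robot touches nothing.
It fails at once if the gripper or arm touches the module itself (contact force between any of the fingers, the arm and module above 0.5 N).
It fails at once if the module is pressed on the nest with more than 30 N (contact force between module and nest above 30 N).
It also fails if it takes over 72 s, if anything falls off the work surface, if the arm or the gripper's body presses on something with over 40 N, if the wrist force passes 120 N, or if a joint passes its speed limit or range.

## Working session

There is one attempt and no reset: what is moved stays moved. The work goes in short steps, Python scripts to look and compute and a tool call to move; the robot and the scene stay as the last step left them, time stands still between calls to the robot, and variables do not carry over. Pictures are saved under pics/ and viewed, at most 10 in all, crops included, and the job is handed in when it is done.

Besides the shell and the picture viewer there is one more tool, called after "Emit:" as name(argument=value, ...) on one line, values as JSON. arm_command: Moves the arm, as the interface text tells. Its arguments: {"type":"object","properties":{"commands":{"type":"array"},"grip_force":{"type":"number"}},"required":["commands"]}

```bash
mkdir -p pics; cat > h.py <<'E'
import numpy as np,cv2
from cell import monitor,vision,ticket,recognise,tip_of
from scipy.spatial.transform import Rotation as R
def snap(c,f=None):
    im=vision.snapshot(c)
    if f: cv2.imwrite('pics/'+f,cv2.cvtColor(im,cv2.COLOR_RGB2BGR))
    return im
def ray(c,px):
    i=vision.camera_info(c);K=np.array(i['camera_matrix']);E=np.array(i['extrinsics'])
    d=E[:3,:3]@np.linalg.solve(K,[px[0],px[1],1]);return E[:3,3],d
def atz(c,px,z):
    o,d=ray(c,px);return o+d*(z-o[2])/d[2]
def proj(c,p):
    i=vision.camera_info(c);K=np.array(i['camera_matrix']);E=np.linalg.inv(i['extrinsics'])
    q=K@(E[:3,:3]@np.array(p)+E[:3,3]);return q[:2]/q[2]
def st():
    s=monitor.observe();q=s['orientation'];r=R.from_quat([q[1],q[2],q[3],q[0]]);return s,r
E
python3 - <<'E'
from h import *
np.set_printoptions(precision=4,suppress=True)
s,r=st();print(s['t'],s['ee_pos'],r.as_matrix(),s['opening'])
for c in ['scene','top']:
    snap(c,c+'1.png')
    print(c,vision.camera_info(c)['extrinsics'])
    for l,z in [('tongs_grip',.081),('stand_mouth',.046),('module_mid',.021),('module_foot',0),('nest_mouth',.048)]:
        for d in tip_of(c,l)[:2]: print(l,d, atz(c,d['at'],z))
E
```

```text
0.0 [ 0.2608 -0.6224  0.2415] [[ 0.9223  0.3864 -0.0004]
 [ 0.3864 -0.9223  0.0011]
 [ 0.     -0.0012 -1.    ]] 0.08551512724620304
scene [[-0.7203 -0.5209  0.458  -0.1726]
 [-0.6936  0.5411 -0.4755  0.6165]
 [-0.0002 -0.6602 -0.7511  1.0648]
 [ 0.      0.      0.      1.    ]]
tongs_grip {'at': [256.2, 187.6], 'p': 0.55} [ 0.4282 -0.0053  0.081 ]
tongs_grip {'at': [199.1, 228.4], 'p': 0.45} [0.437  0.1972 0.081 ]
stand_mouth {'at': [201.0, 239.7], 'p': 0.89} [0.4277 0.2032 0.046 ]
nest_mouth {'at': [260.8, 173.8], 'p': 0.64} [ 0.4761 -0.0743  0.048 ]
top [[-0.0042 -0.9879  0.1549  0.3194]
 [-0.9996 -0.0003 -0.0288  0.002 ]
 [ 0.0285 -0.155  -0.9875  0.9382]
 [ 0.      0.      0.      1.    ]]
tongs_grip {'at': [171.5, 198.1], 'p': 0.69} [0.4338 0.1917 0.081 ]
stand_mouth {'at': [171.0, 204.5], 'p': 0.65} [0.4219 0.2001 0.046 ]
stand_mouth {'at': [269.0, 184.4], 'p': 0.43} [ 0.4744 -0.0521  0.046 ]
module_mid {'at': [357.8, 193.5], 'p': 0.65} [ 0.4541 -0.2927  0.021 ]
module_foot {'at': [355.1, 196.0], 'p': 0.46} [ 0.4502 -0.2916  0.    ]
nest_mouth {'at': [272.0, 180.2], 'p': 0.7} [ 0.4852 -0.0599  0.048 ]
```

```bash
python3 - <<'E'
import cv2
a=cv2.imread('pics/scene1.png');b=cv2.imread('pics/top1.png')
a=cv2.resize(a[110:290,100:420],None,fx=2.4,fy=1.65*1.0) if 0 else cv2.resize(a[130:280,120:400],(784,420))[:,:]
b=cv2.resize(b[140:240,130:410],(784,280))
cv2.imwrite('pics/c1.png',cv2.vconcat([cv2.resize(a,(560,300)),cv2.resize(b,(560,200))]))
E
```

```text
(no output)
```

View pics/c1.png

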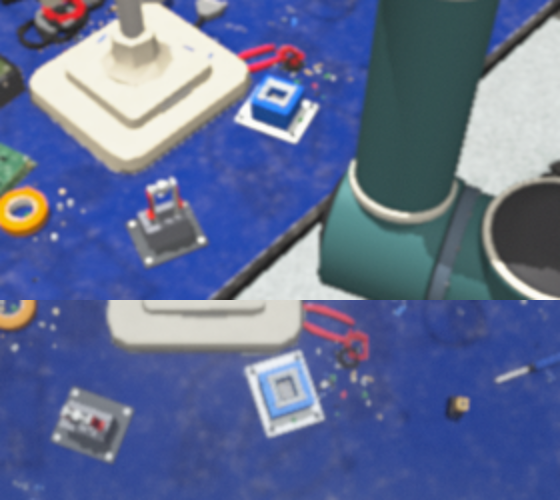

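View pics/top1.png

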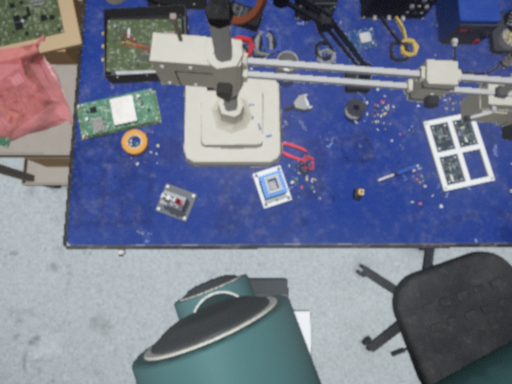

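The pictures show the stand with the tongs at top-camera pixel (176,202), the nest at (272,186) and the module at (359,193). The networks' positions agree with these. Next I'll compute the approach that passes over the module and nest.

```bash
cat >> h.py <<'E'
def plan(p,yaw=None,n=None):
    """total shift in tool axes (units of 30mm) and turn about tool z (units of 4deg) to go to p, tool x at yaw"""
    s,r=st();d=r.inv().apply(np.array(p)-s['ee_pos'])/.03
    M=r.as_matrix();y=np.arctan2(M[1,0],M[0,0])
    print('t',round(s['t'],2),'pos',np.round(s['ee_pos'],4),'yaw',round(np.degrees(y),2),'tilt',np.round(M[:2,2],4),'shift units',np.round(d,3))
    if yaw is not None:
        T=np.array([[np.cos(yaw),np.sin(yaw),0],[np.sin(yaw),-np.cos(yaw),0],[0,0,-1]]).T
        T=np.array([[np.cos(yaw),np.sin(yaw),0],[np.sin(yaw),-np.cos(yaw),0],[0,0,-1.]])
        rv=(r.inv()*R.from_matrix(T)).as_rotvec();print('turn units',np.round(np.degrees(rv)/4,3))
E
python3 - <<'E'
from h import *
np.set_printoptions(precision=4,suppress=True)
s,r=st();i=vision.camera_info('wrist');E=np.array(i['extrinsics'])
print(r.inv().apply(E[:3,3]-s['ee_pos']),r.as_matrix().T@E[:3,:3],i['camera_matrix'])
plan([.40,-.30,.27],0)
E
```

```text
[ 0.0669 -0.0012 -0.1307] [[-0.0005 -0.9635 -0.2679]
 [ 1.     -0.0008  0.0008]
 [-0.0009 -0.2679  0.9635]] [[285.1537   0.     253.2639]
 [  0.     285.1537 192.2471]
 [  0.       0.       1.    ]]
t 0.6 pos [ 0.2609 -0.6226  0.2423] yaw 22.73 tilt [ 0. -0.] shift units [ 8.433 -8.125 -0.923]
turn units [ 0.001 -0.     5.683]
```

Emit:
arm_command(commands=[0.6, -0.58, -0.06, 0, 0, 0, 1, 0.6, -0.58, -0.06, 0, 0, 0, 1, 0.6, -0.58, -0.06, 0, 0, 0, 1, 0.6, -0.58, -0.06, 0, 0, 0, 1, 0.6, -0.58, -0.06, 0, 0, 0, 1, 0.6, -0.58, -0.06, 0, 0, 0, 1, 0.6, -0.58, -0.06, 0, 0, 0, 1, 0.6, -0.58, -0.06, 0, 0, 0, 1])

```text
t: 1.27
ee_pos: [0.3402, -0.4374, 0.2569]
orientation: [0.0, 0.98, 0.197, 0.0]
ft_force: [0.2, -0.0, -0.3]
opening: 0.0853
gripper_force: 0.0
```

Emit:
arm_command(commands=[0.6, -0.58, -0.06, 0, 0, 0, 1, 0.6, -0.58, -0.06, 0, 0, 0, 1, 0.6, -0.58, -0.06, 0, 0, 0, 1, 0.6, -0.58, -0.06, 0, 0, 0, 1, 0.6, -0.58, -0.06, 0, 0, 0, 1, 0.6, -0.58, -0.06, 0, 0, 0, 1])

```text
t: 1.77
ee_pos: [0.3994, -0.2993, 0.2678]
orientation: [0.0, 0.98, 0.197, 0.0]
ft_force: [0.6, 0.5, 1.0]
opening: 0.0859
gripper_force: 0.0
```

Emit:
arm_command(commands=[0, 0, 0, 0, 0, 0.95, 1, 0, 0, 0, 0, 0, 0.95, 1, 0, 0, 0, 0, 0, 0.95, 1, 0, 0, 0, 0, 0, 0.95, 1, 0, 0, 0, 0, 0, 0.95, 1, 0, 0, 0, 0, 0, 0.95, 1, 0, 0, 0, 0, 0, 0, 1])

```text
t: 2.35
ee_pos: [0.3991, -0.3005, 0.2676]
orientation: [0.0, 1.0, -0.002, 0.0]
ft_force: [-0.4, -0.2, -0.5]
opening: 0.0852
gripper_force: 0.0
```

```bash
cat >> h.py <<'E'
def meas(labels,f):
    info=vision.camera_info('wrist');snap('wrist',f)
    np.savez('pics/'+f+'.npz',K=info['camera_matrix'],E=info['extrinsics'])
    for l,z in labels:
        for d in tip_of('wrist',l)[:2]: print(l,d['p'],np.round(d['at'],1),np.round(atz('wrist',d['at'],z),4))
E
python3 - <<'E'
from h import *
plan([.42,-.06,.27],0)
meas([('module_mid',.021),('module_foot',0)],'w1.png')
E
```

```text
t 2.35 pos [ 0.3991 -0.3005  0.2676] yaw -0.25 tilt [ 0.0001 -0.0001] shift units [ 0.661 -8.018 -0.081]
turn units [ 0.002 -0.002 -0.063]
module_mid 0.51 [249.5 124.1] [ 0.452  -0.2953  0.021 ]
module_foot 0.71 [248.7 117.5] [ 0.46  -0.294  0.   ]
```

Emit:
arm_command(commands=[0, -0.8, 0, 0, 0, 0, 1, 0, -0.8, 0, 0, 0, 0, 1, 0, -0.8, 0, 0, 0, 0, 1, 0, -0.8, 0, 0, 0, 0, 1, 0, -0.8, 0, 0, 0, 0, 1, 0.2, -0.8, 0, 0, 0, 0, 1, 0.2, -0.8, 0, 0, 0, 0, 1, 0.2, -0.8, 0, 0, 0, 0, 1])

```text
t: 3.17
ee_pos: [0.4173, -0.1074, 0.2677]
orientation: [0.0, 1.0, 0.0, 0.0]
ft_force: [0.7, -0.2, 0.1]
opening: 0.0854
gripper_force: 0.0
```

Emit:
arm_command(commands=[0, -0.8, 0, 0, 0, 0, 1, 0, -0.8, 0, 0, 0, 0, 1, 0, 0, 0, 0, 0, 0, 1, 0, 0, 0, 0, 0, 0, 1])

```text
t: 3.5
ee_pos: [0.4174, -0.0598, 0.2677]
orientation: [0.0, 1.0, 0.001, 0.0]
ft_force: [0.6, 0.2, -0.8]
opening: 0.0857
gripper_force: 0.0
```

```bash
python3 - <<'E'
from h import *
plan([.37,.20,.28],0)
meas([('nest_mouth',.048)],'w2.png')
E
```

```text
t 3.5 pos [ 0.4174 -0.0598  0.2677] yaw 0.15 tilt [ 0.0004 -0.0002] shift units [-1.558 -8.662 -0.413]
turn units [ 0.002 -0.006  0.038]
nest_mouth 0.64 [254.4 122.8] [ 0.4728 -0.062   0.048 ]
```

Emit:
arm_command(commands=[-0.2, -0.8, -0.05, 0, 0, 0, 1, -0.2, -0.8, -0.05, 0, 0, 0, 1, -0.2, -0.8, -0.05, 0, 0, 0, 1, -0.2, -0.8, -0.05, 0, 0, 0, 1, -0.2, -0.8, -0.05, 0, 0, 0, 1, -0.2, -0.8, -0.05, 0, 0, 0, 1, -0.2, -0.8, -0.05, 0, 0, 0, 1, -0.2, -0.8, -0.05, 0, 0, 0, 1])

```text
t: 4.27
ee_pos: [0.3695, 0.1318, 0.2796]
orientation: [0.0, 1.0, -0.001, 0.0]
ft_force: [0.3, 0.3, 0.6]
opening: 0.0856
gripper_force: 0.0
```

Emit:
arm_command(commands=[0, -0.8, 0, 0, 0, 0, 1, 0, -0.8, 0, 0, 0, 0, 1, 0, 0, 0, 0, 0, 0, 1, 0, 0, 0, 0, 0, 0, 1])

```text
t: 4.6
ee_pos: [0.3699, 0.1795, 0.2792]
orientation: [0.0, 1.0, 0.0, -0.0]
ft_force: [0.1, 0.2, -0.2]
opening: 0.0851
gripper_force: 0.0
```

```bash
python3 - <<'E'
from h import *
plan([.37,.20,.28],0)
meas([('tongs_grip',.081),('stand_mouth',.046)],'w3.png')
im=[cv2.imread(f'pics/w{i}.png') for i in (1,2,3)]
cr=[cv2.resize(m[y0:y0+150,x0:x0+150],None,fx=1.75,fy=1.75,interpolation=cv2.INTER_CUBIC) for m,(x0,y0) in zip(im,[(175,50),(175,50),(175,50)])]
cv2.imwrite('pics/c2.png',cv2.hconcat(cr))
E
```

```text
t 4.6 pos [0.3699 0.1795 0.2792] yaw 0.01 tilt [-0.0007 -0.0005] shift units [ 0.002 -0.682 -0.026]
turn units [0.007 0.01  0.003]
tongs_grip 0.87 [240.4 114.5] [0.435  0.1932 0.081 ]
stand_mouth 0.75 [243.2 115.1] [0.4342 0.1911 0.046 ]
```

View pics/c2.png

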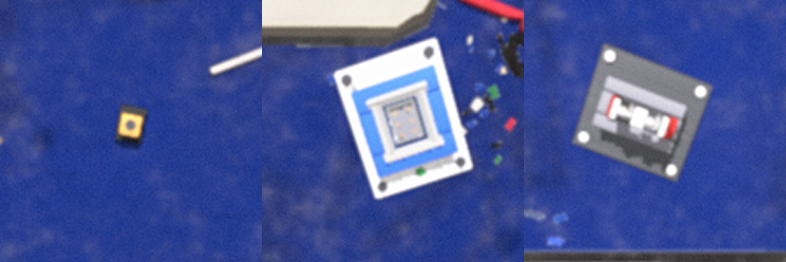

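The module's brass neck is at wrist pixel about (250,122), turned slightly. The nest is at (254,122), turned about 17°. The stand with the tongs is at (241,116), turned about 19° the other way. I'll get their positions and yaws from rectified images.

```bash
cat >> h.py <<'E'
def rect(f,z,c,half,s=.0005):
    """rectify onto plane z; returned image: col -> world -y, row -> world -x"""
    D=np.load('pics/'+f+'.npz');K=D['K'];E=np.linalg.inv(D['E']);im=cv2.imread('pics/'+f)
    n=int(2*half/s)
    A=K@np.c_[E[:3,0],E[:3,1],E[:3,2]*z+E[:3,3]]
    B=np.array([[0,-s,c[0]+half],[-s,0,c[1]+half],[0,0,1]])
    return cv2.warpPerspective(im,A@B,(n,n),flags=cv2.INTER_LINEAR|cv2.WARP_INVERSE_MAP),lambda p:(c[0]+half-s*p[1],c[1]+half-s*p[0])
def fit(mask,w,name):
    mask=cv2.morphologyEx(mask.astype(np.uint8),cv2.MORPH_CLOSE,np.ones((9,9)))
    cs=cv2.findContours(mask,cv2.RETR_EXTERNAL,cv2.CHAIN_APPROX_NONE)[0];c=max(cs,key=cv2.contourArea)
    b=np.array([w(p) for p in cv2.boxPoints(cv2.minAreaRect(c))]);e=[b[1]-b[0],b[2]-b[1]]
    print(name,'ctr',np.round(b.mean(0),4),[(round(np.linalg.norm(v)*1e3,1),round(np.degrees(np.arctan2(v[1],v[0]))%180,1)) for v in e])
E
python3 - <<'E'
from h import *
a,w=rect('w2.png',.005,(.473,-.062),.07); h=cv2.cvtColor(a,cv2.COLOR_BGR2HSV)
hb=cv2.cvtColor(a,cv2.COLOR_BGR2HSV)
fit((h[...,1]<70)&(h[...,2]>130),w,'nest plate')
b,w2=rect('w2.png',.052,(.473,-.062),.05); h=cv2.cvtColor(b,cv2.COLOR_BGR2HSV)
fit((h[...,2]>150)&(h[...,0]>95)&(h[...,0]<115),w2,'nest block')
c,w3=rect('w3.png',.006,(.435,.193),.08); h=cv2.cvtColor(c,cv2.COLOR_BGR2HSV)
fit(h[...,1]<90,w3,'stand plate')
d,w4=rect('w3.png',.046,(.435,.193),.05)
e,w5=rect('w1.png',.042,(.452,-.295),.03,.0003); h=cv2.cvtColor(e,cv2.COLOR_BGR2HSV)
fit((h[...,2]>120)&(h[...,0]<40),w5,'neck')
e,w6=rect('w1.png',.0,(.455,-.295),.03,.0003); h=cv2.cvtColor(e,cv2.COLOR_BGR2HSV)
fit((h[...,0]<100)|(h[...,2]<60),w6,'module all at z0')
cv2.imwrite('pics/c3.png',cv2.hconcat([cv2.resize(i,(260,260)) for i in (b,d,e)]))
E
```

```text
nest plate ctr [ 0.4767 -0.0643] [(np.float32(84.8), np.float32(107.8)), (np.float32(102.4), np.float32(17.8))]
nest block ctr [ 0.4739 -0.0641] [(np.float32(60.6), np.float32(107.4)), (np.float32(67.9), np.float32(17.4))]
stand plate ctr [0.4337 0.1955] [(np.float32(79.4), np.float32(159.7)), (np.float32(89.3), np.float32(69.7))]
neck ctr [ 0.4566 -0.2954] [(np.float32(16.4), np.float32(168.7)), (np.float32(16.5), np.float32(78.7))]
module all at z0 ctr [ 0.4549 -0.2949] [(np.float32(24.7), np.float32(167.0)), (np.float32(19.2), np.float32(77.0))]
```

View pics/c3.png

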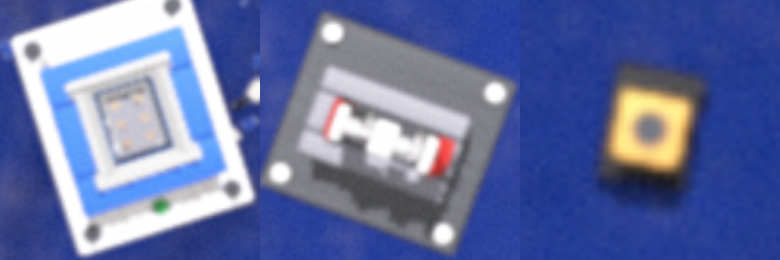

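Emit:
arm_command(commands=[0.54, -0.12, 0.5, 0, 0, 0, 1, 0.54, -0.12, 0.5, 0, 0, 0, 1, 0.54, -0.12, 0.5, 0, 0, 0, 1, 0.54, -0.14, 0.5, 0, 0, 0, 1, 0, 0, 0.5, 0, 0, 0.85, 1, 0, 0, 0.5, 0, 0, 0.85, 1, 0, 0, 0.3, 0, 0, 0.85, 1, 0, 0, 0, 0, 0, 0.85, 1])

```text
t: 5.42
ee_pos: [0.4342, 0.193, 0.1783]
orientation: [0.001, 0.993, -0.121, -0.001]
ft_force: [-1.0, -0.7, 0.1]
opening: 0.0854
gripper_force: 0.0
```

Emit:
arm_command(commands=[0, 0, 0, 0, 0, 0.85, 1, 0, 0, 0, 0, 0, 0.83, 1, 0, 0, 0, 0, 0, 0, 1])

```text
t: 5.67
ee_pos: [0.4348, 0.1934, 0.1806]
orientation: [0.0, 0.984, -0.179, 0.0]
ft_force: [0.4, 0.3, 0.2]
opening: 0.0852
gripper_force: 0.0
```

```bash
python3 - <<'E'
from h import *
plan([.4345,.1945,.074],np.radians(-20.3))
meas([('tongs_grip',.081),('stand_mouth',.046)],'w4.png')
for p in ([.4337,.1955,.112],[.4337,.1955,.046]):print(proj('wrist',p))
E
```

```text
t 5.67 pos [0.4348 0.1934 0.1806] yaw -20.64 tilt [ 0.0001 -0.0001] shift units [-0.024 -0.032  3.553]
turn units [ 0.    -0.002 -0.085]
tongs_grip 0.77 [253.8 199.4] [0.4311 0.1947 0.081 ]
stand_mouth 0.92 [250.4 188.1] [0.4329 0.1975 0.046 ]
[251.88418653 208.76151086]
[252.08934111 186.59494634]
```

View pics/w4.png

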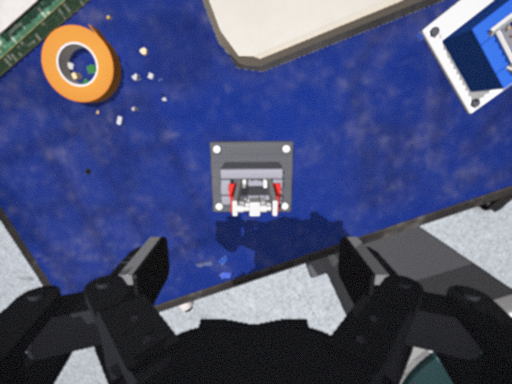

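The tongs' bridge is at (255,209), square to the gripper and centred, so I can go down to them.

Emit:
arm_command(commands=[-0.06, -0.06, 0.5, 0, 0, 0, 1, 0, 0, 0.5, 0, 0, 0, 1, 0, 0, 0.5, 0, 0, 0, 1, 0, 0, 0.5, 0, 0, 0, 1, 0, 0, 0.5, 0, 0, 0, 1, 0, 0, 0.5, 0, 0, 0, 1, 0, 0, 0.5, 0, 0, 0, 1, 0, 0, 0.05, 0, 0, 0, 1], grip_force=30)

```text
t: 6.48
ee_pos: [0.4325, 0.1961, 0.0715]
orientation: [0.001, 0.984, -0.176, -0.001]
ft_force: [-1.0, -1.0, -1.0]
opening: 0.0856
gripper_force: 0.0
```

Emit:
arm_command(commands=[0, 0, 0, 0, 0, 0, 0.39, 0, 0, 0, 0, 0, 0, 0.39, 0, 0, 0, 0, 0, 0, 0.39, 0, 0, 0, 0, 0, 0, 0.39, 0, 0, 0, 0, 0, 0, 0.39, 0, 0, 0, 0, 0, 0, 0.39, 0, 0, 0, 0, 0, 0, 0.39, 0, 0, 0, 0, 0, 0, 0.39])

```text
t: 7.15
ee_pos: [0.434, 0.197, 0.0752]
orientation: [-0.0, 0.984, -0.177, 0.001]
ft_force: [-0.9, -0.2, 6.6]
opening: 0.0335
gripper_force: 5.8
```

Emit:
arm_command(commands=[0, 0, -0.1, 0, 0, 0, 0.39, 0, 0, -0.2, 0, 0, 0, 0.39, 0, 0, -0.3, 0, 0, 0, 0.39, 0, 0, -0.4, 0, 0, 0, 0.39, 0, 0, -0.4, 0, 0, 0, 0.39, 0, 0, -0.4, 0, 0, 0, 0.39, 0, 0, -0.4, 0, 0, 0, 0.39, 0, 0, -0.4, 0, 0, 0, 0.39])

```text
t: 7.82
ee_pos: [0.4335, 0.1968, 0.1536]
orientation: [-0.0, 0.984, -0.177, 0.0]
ft_force: [-0.8, 0.3, -0.7]
opening: 0.0339
gripper_force: 4.1
```

Emit:
arm_command(commands=[0, 0, -0.4, 0, 0, 0, 0.39, 0, 0, -0.4, 0, 0, 0, 0.39, 0, 0, 0, 0, 0, 0, 0.39])

```text
t: 8.07
ee_pos: [0.4342, 0.1971, 0.1789]
orientation: [-0.001, 0.984, -0.177, 0.001]
ft_force: [0.5, 0.1, -0.3]
opening: 0.0334
gripper_force: 4.1
```

```bash
python3 - <<'E'
from h import *
plan([.39,-.295,.18],np.radians(-13))
s,r=st();print(s['opening'],s['gripper_force'],s['ft_force'])
meas([('tongs_grip',.18),('tongs_tips',.11)],'w5.png')
print(proj('wrist',s['ee_pos']-np.array([0,0,-.008])),proj('wrist',s['ee_pos']-np.array([0,0,.065])))
E
```

```text
t 8.07 pos [0.4342 0.1971 0.1789] yaw -20.39 tilt [0.003  0.0011] shift units [ 4.333 15.887 -0.059]
turn units [-0.028 -0.036 -1.847]
0.03335575575067701 4.057081639766693 [ 0.4696725   0.06441936 -0.29446586]
tongs_tips 0.89 [254.1 203.9] [0.4361 0.1952 0.11  ]
[252.6733589  259.77960914] [252.66277098 208.93941118]
```

View pics/w5.png

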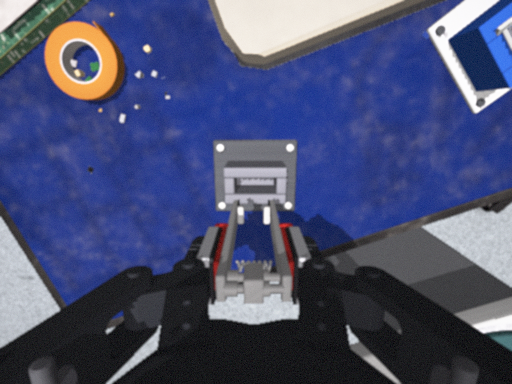

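The tongs hang straight, with tips at (254,205). Next I carry them to just short of the module.

Emit:
arm_command(commands=[0.12, 0.44, 0, 0, 0, 0, 0.39, 0.24, 0.88, 0, 0, 0, 0, 0.39, 0.24, 0.88, 0, 0, 0, 0, 0.39, 0.24, 0.88, 0, 0, 0, 0, 0.39, 0.24, 0.88, 0, 0, 0, 0, 0.39, 0.24, 0.88, 0, 0, 0, 0, 0.39, 0.24, 0.88, 0, 0, 0, 0, 0.39, 0.24, 0.88, 0, 0, 0, 0, 0.39])

```text
t: 8.88
ee_pos: [0.4144, -0.0088, 0.1751]
orientation: [0.0, 0.984, -0.177, -0.001]
ft_force: [-0.2, 0.1, 0.0]
opening: 0.0332
gripper_force: 4.1
```

Emit:
arm_command(commands=[0.24, 0.88, 0, 0, 0, 0, 0.39, 0.24, 0.88, 0, 0, 0, 0, 0.39, 0.24, 0.88, 0, 0, 0, 0, 0.39, 0.24, 0.88, 0, 0, 0, 0, 0.39, 0.24, 0.88, 0, 0, 0, 0, 0.39, 0.24, 0.88, 0, 0, 0, 0, 0.39, 0.24, 0.88, 0, 0, 0, 0, 0.39, 0.24, 0.88, 0, 0, 0, 0, 0.39])

```text
t: 9.55
ee_pos: [0.3948, -0.2269, 0.1751]
orientation: [-0.0, 0.984, -0.177, -0.001]
ft_force: [-0.0, 0.1, -1.1]
opening: 0.0337
gripper_force: 4.1
```

Emit:
arm_command(commands=[0.24, 0.88, 0, 0, 0, 0, 0.39, 0.24, 0.88, 0, 0, 0, -0.3, 0.39, 0.12, 0.44, 0, 0, 0, -0.6, 0.39, 0, 0, 0, 0, 0, -0.6, 0.39, 0, 0, 0, 0, 0, -0.35, 0.39, 0, 0, 0, 0, 0, 0, 0.39, 0, 0, 0, 0, 0, 0, 0.39])

```text
t: 10.13
ee_pos: [0.3896, -0.2934, 0.1755]
orientation: [-0.0, 0.994, -0.113, -0.0]
ft_force: [-0.1, 0.0, -1.7]
opening: 0.0333
gripper_force: 4.1
```

```bash
python3 - <<'E'
from h import *
plan([.456,-.295,.13],np.radians(-13))
s,r=st();print(s['opening'],s['gripper_force'],s['ft_force'])
meas([('module_mid',.021),('module_foot',0),('tongs_tips',s['ee_pos'][2]-.067)],'w6.png')
e,w=rect('w6.png',.042,(.456,-.295),.03,.0003); h=cv2.cvtColor(e,cv2.COLOR_BGR2HSV)
fit((h[...,2]>120)&(h[...,0]<40),w,'neck')
f,w6=rect('w6.png',.02,(.456,-.295),.03,.0003); h=cv2.cvtColor(f,cv2.COLOR_BGR2HSV)
fit((h[...,0]<100)|(h[...,2]<60),w6,'foot top all')
im=cv2.imread('pics/w6.png')
cv2.imwrite('pics/c6.png',cv2.hconcat([cv2.resize(im[80:280,160:360],(300,300)),cv2.resize(e,(240,300)),cv2.resize(f,(240,300))]))
E
```

```text
t 10.13 pos [ 0.3896 -0.2934  0.1755] yaw -13.02 tilt [-0.0005  0.0005] shift units [ 2.168 -0.445  1.517]
turn units [-0.005  0.008 -0.006]
0.03329239000831349 4.0578364580869675 [-0.14196999  0.03448576 -1.74821441]
module_mid 0.75 [243.2 113.4] [ 0.4565 -0.2986  0.021 ]
module_foot 0.73 [240.6 114.6] [ 0.4561 -0.2951  0.    ]
tongs_tips 0.44 [239.6 113.3] [ 0.4565 -0.2992  0.1085]
neck ctr [ 0.4566 -0.2955] [(np.float32(16.5), np.float32(167.2)), (np.float32(15.9), np.float32(77.2))]
foot top all ctr [ 0.4557 -0.2949] [(np.float32(22.9), np.float32(171.5)), (np.float32(18.6), np.float32(81.5))]
```

View pics/c6.png

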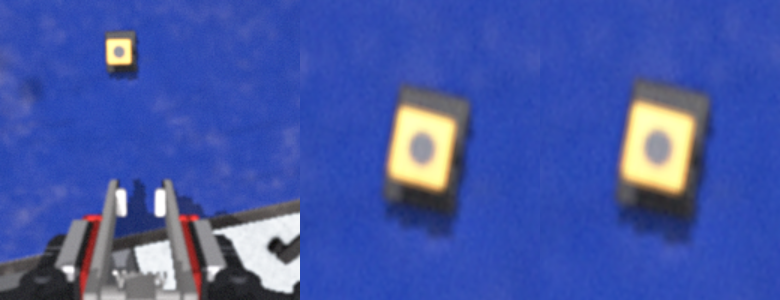

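Emit:
arm_command(commands=[0.43, -0.08, 0, 0, 0, 0, 0.41, 0.43, -0.08, 0, 0, 0, 0, 0.41, 0.43, -0.09, 0, 0, 0, 0, 0.41, 0.43, -0.09, 0.3, 0, 0, 0, 0.41, 0.43, -0.09, 0.4, 0, 0, 0, 0.41, 0, 0, 0.4, 0, 0, 0, 0.41, 0, 0, 0.4, 0, 0, 0, 0.41, 0, 0, 0, 0, 0, 0, 0.41])

```text
t: 11.0
ee_pos: [0.4542, -0.295, 0.1281]
orientation: [-0.001, 0.994, -0.113, -0.002]
ft_force: [-0.5, 1.2, -1.8]
opening: 0.0351
gripper_force: 3.7
```

```bash
python3 - <<'E'
from h import *
plan([.4556,-.2953,.096],np.radians(-13))
s,r=st();print(s['opening'],s['gripper_force'],s['ft_force'])
meas([('module_mid',.021),('tongs_tips',s['ee_pos'][2]-.067)],'w7.png')
for dx in (-.007,.007):
  for dy in (-.007,.007): print(proj('wrist',np.array([.4566,-.2955,.042])+r.apply([dx,dy,0])))
print(proj('wrist',s['ee_pos']-np.array([0,0,.067])))
im=cv2.imread('pics/w7.png')
cv2.imwrite('pics/c7.png',cv2.resize(im[100:300,150:350],(600,600)))
E
```

```text
t 11.0 pos [ 0.4542 -0.295   0.1281] yaw -12.98 tilt [-0.0032  0.0021] shift units [5.300e-02 1.000e-03 1.068e+00]
turn units [-0.019  0.051  0.006]
0.03509364983714674 3.6561431363224983 [-0.54099069  1.19008298 -1.79101518]
tongs_tips 0.86 [254.8 206.6] [ 0.4545 -0.2966  0.0611]
[244.14931333 205.27608392]
[261.40425491 205.24060392]
[243.98214078 188.57006888]
[261.51647427 188.53691275]
[252.84659488 207.44979396]
```

View pics/c7.png

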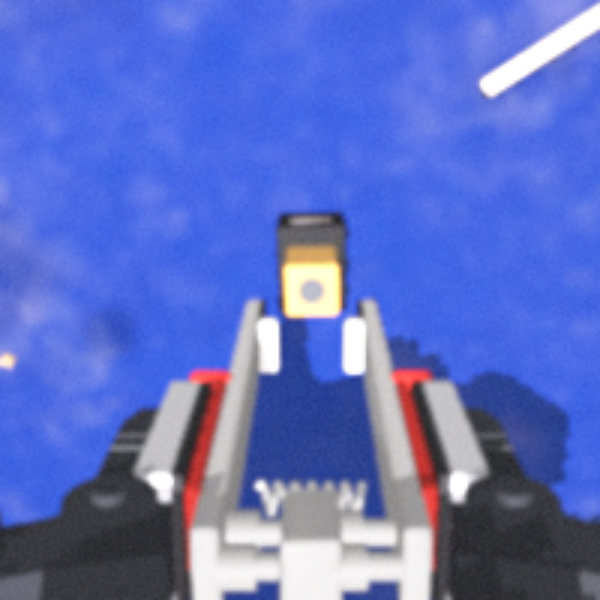

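The neck (crop 283–340) is centred between the arm ends (252–372). I'll go straight down.

Emit:
arm_command(commands=[0.04, 0, 0.2, 0, 0, 0, 0.41, 0, 0, 0.2, 0, 0, 0, 0.41, 0, 0, 0.2, 0, 0, 0, 0.41, 0, 0, 0.2, 0, 0, 0, 0.41, 0, 0, 0.15, 0, 0, 0, 0.41, 0, 0, 0.05, 0, 0, 0, 0.41, 0, 0, 0, 0, 0, 0, 0.41])

```text
t: 11.73
ee_pos: [0.4564, -0.2959, 0.1004]
orientation: [-0.0, 0.994, -0.113, -0.0]
ft_force: [-0.3, 0.8, -0.8]
opening: 0.0348
gripper_force: 3.7
```

Emit:
arm_command(commands=[0, 0, 0.06, 0, 0, 0, 0.41, 0, 0, 0.05, 0, 0, 0, 0.41, 0, 0, 0, 0, 0, 0, 0.41])

```text
t: 11.98
ee_pos: [0.4566, -0.296, 0.0975]
orientation: [-0.0, 0.994, -0.113, -0.0]
ft_force: [-0.2, 0.3, -0.0]
opening: 0.0353
gripper_force: 3.7
```

Emit:
arm_command(commands=[0, 0, 0, 0, 0, 0, 0.34, 0, 0, 0, 0, 0, 0, 0.28, 0, 0, 0, 0, 0, 0, 0.15, 0, 0, 0, 0, 0, 0, 0.1, 0, 0, 0, 0, 0, 0, 0.1, 0, 0, 0, 0, 0, 0, 0.1, 0, 0, 0, 0, 0, 0, 0.1], grip_force=40)

```text
t: 12.57
ee_pos: [0.4568, -0.2961, 0.0981]
orientation: [0.0, 0.994, -0.113, 0.0]
ft_force: [-0.1, 0.7, 5.3]
opening: 0.0221
gripper_force: 40.4
```

```bash
python3 - <<'E'
from h import *
plan([.4556,-.2953,.18],np.radians(-13))
s,r=st();print(s['opening'],s['gripper_force'],s['ft_force'])
E
```

```text
t 12.57 pos [ 0.4568 -0.2961  0.0981] yaw -12.99 tilt [ 0.0005 -0.0003] shift units [-0.043 -0.017 -2.731]
turn units [ 0.002 -0.009  0.003]
0.02205777512421969 40.44184148311615 [-0.12583916  0.7252699   5.31668303]
```

The opening of 22 mm means both arms are at their stops, so the neck isn't between the jaws. I'll look.

```bash
python3 - <<'E'
from h import *
meas([('module_mid',.021),('tongs_tips',.03)],'w8.png')
snap('scene','s8.png')
im=cv2.imread('pics/w8.png')
b=cv2.imread('pics/s8.png');x,y=proj('scene',[.456,-.295,.05]).astype(int);print(x,y)
c=b[max(0,y-40):y+40,max(0,x-40):x+40]
cv2.imwrite('pics/c8.png',cv2.hconcat([cv2.resize(im[130:280,180:330],(400,400)),cv2.resize(c,(400,400),interpolation=2)]))
E
```

```text
module_mid 0.6 [254.2 206.1] [ 0.4546 -0.296   0.021 ]
tongs_tips 0.95 [251.7 208.5] [ 0.4561 -0.2944  0.03  ]
313 139
```

View pics/c8.png

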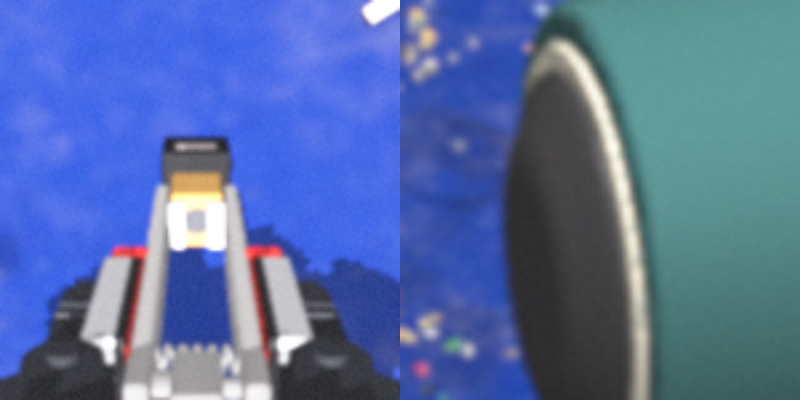

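The jaws are in fact on the neck, with the arms against its sides at (170–225) in the crop and the ledges over its top. I'll ease the grip force and lift slowly.

Emit:
arm_command(commands=[0, 0, 0, 0, 0, 0, 0.1, 0, 0, 0, 0, 0, 0, 0.1, 0, 0, -0.1, 0, 0, 0, 0.1, 0, 0, -0.2, 0, 0, 0, 0.1, 0, 0, -0.3, 0, 0, 0, 0.1, 0, 0, -0.4, 0, 0, 0, 0.1, 0, 0, -0.4, 0, 0, 0, 0.1, 0, 0, -0.4, 0, 0, 0, 0.1], grip_force=30)

```text
t: 13.43
ee_pos: [0.4567, -0.2961, 0.1535]
orientation: [0.0, 0.994, -0.113, 0.0]
ft_force: [0.4, 0.4, -1.0]
opening: 0.0222
gripper_force: 39.9
```

Emit:
arm_command(commands=[0, 0, -0.4, 0, 0, 0, 0.1, 0, 0, -0.4, 0, 0, 0, 0.1, 0, 0, -0.3, 0, 0, 0, 0.1, 0, 0, 0, 0, 0, 0, 0.1, 0, 0, 0, 0, 0, 0, 0.1])

```text
t: 13.85
ee_pos: [0.4567, -0.2961, 0.1851]
orientation: [0.0, 0.994, -0.113, 0.0]
ft_force: [0.6, -0.2, -1.9]
opening: 0.0224
gripper_force: 39.9
```

```bash
python3 - <<'E'
from h import *
plan([.422,-.08,.20],np.radians(17.6))
s,r=st();print(s['opening'],s['gripper_force'],s['ft_force'])
meas([('module_mid',.1),('module_foot',.08)],'w9.png')
im=cv2.imread('pics/w9.png')
cv2.imwrite('pics/c9.png',cv2.resize(im[130:280,180:330],(450,450)))
E
```

```text
t 13.85 pos [ 0.4567 -0.2961  0.1851] yaw -12.99 tilt [ 0.0006 -0.0004] shift units [-2.745 -6.759 -0.501]
turn units [ 6.000e-03 -8.000e-03 -7.646e+00]
0.02239193439329131 39.92751717567444 [ 0.6302469  -0.16674415 -1.85798046]
module_mid 0.75 [254.3 205.4] [ 0.4524 -0.2954  0.1   ]
module_foot 0.61 [250.2 196.2] [ 0.4548 -0.2925  0.08  ]
```

View pics/c9.png

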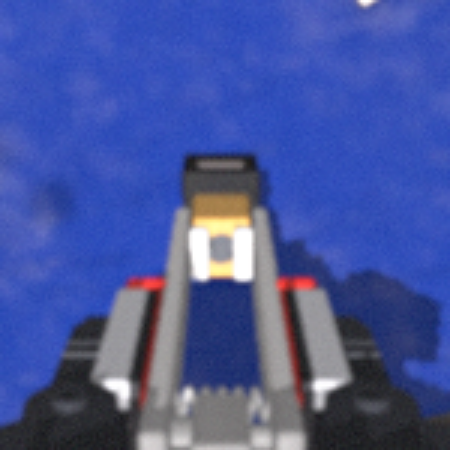

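The module hangs in the jaws. I've used all 10 picture views, so from here on I go by numbers. Next I carry it to a standoff where the camera sits directly above the nest.

Emit:
arm_command(commands=[-0.2, -0.42, -0.05, 0, 0, 0, 0.1, -0.36, -0.77, -0.06, 0, 0, 0, 0.1, -0.36, -0.77, -0.06, 0, 0, 0, 0.1, -0.36, -0.77, -0.06, 0, 0, 0, 0.1, -0.36, -0.77, -0.06, 0, 0, 0, 0.1, -0.36, -0.77, -0.06, 0, 0, 0, 0.1, -0.36, -0.77, -0.06, 0, 0, 0, 0.1, -0.36, -0.77, -0.06, 0, 0, 0, 0.1])

```text
t: 14.67
ee_pos: [0.4154, -0.1063, 0.1984]
orientation: [-0.0, 0.994, -0.113, -0.0]
ft_force: [0.1, -0.2, 0.2]
opening: 0.0228
gripper_force: 39.9
```

Emit:
arm_command(commands=[-0.36, -0.77, -0.06, 0, 0, 0, 0.1, 0, 0, 0, 0, 0, -0.65, 0.1, 0, 0, 0, 0, 0, -1, 0.1, 0, 0, 0, 0, 0, -1, 0.1, 0, 0, 0, 0, 0, -1, 0.1, 0, 0, 0, 0, 0, -1, 0.1, 0, 0, 0, 0, 0, -1, 0.1, 0, 0, 0, 0, 0, -1, 0.1])

```text
t: 15.33
ee_pos: [0.4105, -0.0824, 0.2001]
orientation: [-0.0, 0.993, 0.12, -0.0]
ft_force: [-1.1, 0.4, -0.8]
opening: 0.0226
gripper_force: 39.9
```

Emit:
arm_command(commands=[0, 0, 0, 0, 0, -0.7, 0.1, 0, 0, 0, 0, 0, -0.3, 0.1, 0, 0, 0, 0, 0, 0, 0.1, 0, 0, 0, 0, 0, 0, 0.1])

```text
t: 15.67
ee_pos: [0.4107, -0.0827, 0.2004]
orientation: [-0.0, 0.988, 0.152, -0.0]
ft_force: [0.0, -0.1, -1.4]
opening: 0.0227
gripper_force: 39.9
```

```bash
python3 - <<'E'
from h import *
plan([.475,-.063,.20],np.radians(17.6))
s,r=st();print(s['opening'],s['gripper_force'],s['ft_force'])
meas([('nest_mouth',.048),('nest_mouth',.048),('module_foot',s['ee_pos'][2]-.095)],'w10.png')
C=(.475,-.063)
a,w=rect('w10.png',.006,C,.075); h=cv2.cvtColor(a,cv2.COLOR_BGR2HSV)
fit(((h[...,1]<70)&(h[...,2]>130)),w,'plate z6')
b,w2=rect('w10.png',.048,C,.06); h=cv2.cvtColor(b,cv2.COLOR_BGR2HSV)
blue=(h[...,1]>110)&(h[...,2]>140)
fit(blue,w2,'blue top z48')
fit((h[...,1]<70)&(h[...,2]>120)&(np.hypot(*(np.indices(h.shape[:2])-120))<55),w2,'frame')
# dark bolts on plate
white=cv2.morphologyEx(((h:=cv2.cvtColor(a,cv2.COLOR_BGR2HSV))[...,2]>0).astype(np.uint8),1,np.ones((1,1)))
g=cv2.cvtColor(a,cv2.COLOR_BGR2GRAY);bh=cv2.morphologyEx(g,cv2.MORPH_BLACKHAT,np.ones((19,19)))
n,l,stt,c=cv2.connectedComponentsWithStats((bh>60).astype(np.uint8))
for k in range(1,n):
    if 40<stt[k,4]<250: print('dot',stt[k],np.round(w(c[k]),4))
E
```

```text
t 15.67 pos [ 0.4107 -0.0827  0.2004] yaw 17.53 tilt [-0.0002  0.0001] shift units [2.241 0.019 0.013]
turn units [-0.003  0.003 -0.017]
0.022671074729311673 39.932405948638916 [ 0.02782664 -0.07910242 -1.42838613]
nest_mouth 0.96 [252.8 112. ] [ 0.475  -0.0612  0.048 ]
nest_mouth 0.96 [252.8 112. ] [ 0.4751 -0.0612  0.048 ]
module_foot 0.72 [254.  115.5] [ 0.4727 -0.063   0.1054]
module_foot 0.67 [252.4 193.2] [ 0.4135 -0.0804  0.1054]
plate z6 ctr [ 0.4771 -0.0639] [(np.float32(84.0), np.float32(107.8)), (np.float32(102.3), np.float32(17.8))]
blue top z48 ctr [ 0.4753 -0.0628] [(np.float32(119.5), np.float32(90.0)), (np.float32(119.5), np.float32(0.0))]
frame ctr [ 0.4766 -0.0626] [(np.float32(42.7), np.float32(108.4)), (np.float32(44.7), np.float32(18.4))]
dot [178  41  15  15 173] [ 0.5261 -0.0804]
dot [ 57  80  14  16 170] [ 0.5062 -0.0195]
dot [186  94  15   8  58] [ 0.5013 -0.0847]
dot [ 69 104  17  27 151] [ 0.4923 -0.0268]
dot [232 128  10  16  65] [ 0.483  -0.1054]
dot [ 79 130  16   7  42] [ 0.4837 -0.0305]
dot [206 156  20  17 149] [ 0.4677 -0.0966]
dot [221 183  12  10  65] [ 0.4567 -0.1014]
dot [ 96 187  20  15 165] [ 0.4532 -0.041 ]
dot [230 201  14  15 152] [ 0.4461 -0.1065]
dot [102 203  14  15  86] [ 0.4466 -0.0414]
dot [169 218  12  11 102] [ 0.4388 -0.075 ]
dot [108 239  15  15 180] [ 0.427  -0.0457]
```

The bolt pattern puts the nest centre at (0.4764, -0.0630) with a yaw of about 18.1°. I'll move above it.

Emit:
arm_command(commands=[0.4, 0, 0, 0, 0, -0.12, 0.1, 0.4, 0, 0, 0, 0, 0, 0.1, 0.4, 0.03, 0, 0, 0, 0, 0.1, 0.4, 0.02, 0, 0, 0, 0, 0.1, 0.4, 0, 0.3, 0, 0, 0, 0.1, 0.3, 0, 0.4, 0, 0, 0, 0.1, 0, 0, 0.4, 0, 0, 0, 0.1, 0, 0, 0.2, 0, 0, 0, 0.1])

```text
t: 16.53
ee_pos: [0.4764, -0.0629, 0.1597]
orientation: [-0.0, 0.988, 0.157, -0.001]
ft_force: [0.3, -0.8, -1.2]
opening: 0.0221
gripper_force: 39.9
```

Emit:
arm_command(commands=[0, 0, 0, 0, 0, 0, 0.1, 0, 0, 0, 0, 0, 0, 0.1])

```text
t: 16.7
ee_pos: [0.4765, -0.0632, 0.1616]
orientation: [-0.0, 0.988, 0.157, -0.0]
ft_force: [0.7, -0.2, -0.2]
opening: 0.0224
gripper_force: 39.9
```

```bash
python3 - <<'E'
from h import *
plan([.4767,-.0629,.15],np.radians(18.1))
s,r=st();print(s['opening'],s['gripper_force'],s['ft_force'])
E
```

```text
t 16.7 pos [ 0.4765 -0.0632  0.1616] yaw 18.07 tilt [-0.0005  0.    ] shift units [ 0.009 -0.006  0.387]
turn units [-0.002  0.006 -0.007]
0.022351806902912774 39.931790828704834 [ 0.72258668 -0.22744203 -0.16221041]
```

Emit:
arm_command(commands=[0, 0, 0.13, 0, 0, 0, 0.1, 0, 0, 0.13, 0, 0, 0, 0.1, 0, 0, 0.13, 0, 0, 0, 0.1, 0, 0, 0, 0, 0, 0, 0.1])

```text
t: 17.03
ee_pos: [0.4767, -0.063, 0.1492]
orientation: [-0.0, 0.988, 0.157, -0.0]
ft_force: [0.1, -0.6, -1.1]
opening: 0.0225
gripper_force: 39.9
```

Emit:
arm_command(commands=[0, 0, 0.07, 0, 0, 0, 0.1, 0, 0, 0.07, 0, 0, 0, 0.1, 0, 0, 0, 0, 0, 0, 0.1])

```text
t: 17.28
ee_pos: [0.4769, -0.063, 0.1453]
orientation: [-0.0, 0.988, 0.157, -0.0]
ft_force: [-0.1, 0.2, -0.7]
opening: 0.0226
gripper_force: 39.9
```

No contact with the rim yet, so I continue down in small steps.

Emit:
arm_command(commands=[0, 0, 0.07, 0, 0, 0, 0.1, 0, 0, 0.06, 0, 0, 0, 0.1, 0, 0, 0, 0, 0, 0, 0.1])

```text
t: 17.53
ee_pos: [0.4769, -0.063, 0.1414]
orientation: [-0.0, 0.988, 0.157, -0.0]
ft_force: [0.3, -0.5, -0.9]
opening: 0.0225
gripper_force: 39.9
```

Emit:
arm_command(commands=[0, 0, 0.05, 0, 0, 0, 0.1, 0, 0, 0, 0, 0, 0, 0.1])

```text
t: 17.7
ee_pos: [0.4769, -0.063, 0.1401]
orientation: [-0.0, 0.988, 0.157, -0.0]
ft_force: [-1.0, -0.6, -1.1]
opening: 0.0227
gripper_force: 39.9
```

Emit:
arm_command(commands=[0, 0, 0.05, 0, 0, 0, 0.1, 0, 0, 0, 0, 0, 0, 0.1])

```text
t: 17.87
ee_pos: [0.4769, -0.063, 0.1386]
orientation: [-0.0, 0.988, 0.157, -0.0]
ft_force: [-0.3, 0.8, -1.9]
opening: 0.0224
gripper_force: 39.9
```

Emit:
arm_command(commands=[0, 0, 0.05, 0, 0, 0, 0.1, 0, 0, 0, 0, 0, 0, 0.1])

```text
t: 18.03
ee_pos: [0.4769, -0.063, 0.137]
orientation: [-0.0, 0.988, 0.157, -0.0]
ft_force: [-0.2, -0.2, -0.8]
opening: 0.0226
gripper_force: 39.9
```

Emit:
arm_command(commands=[0, 0, 0.05, 0, 0, 0, 0.1, 0, 0, 0, 0, 0, 0, 0.1])

```text
t: 18.2
ee_pos: [0.4769, -0.063, 0.1355]
orientation: [-0.0, 0.988, 0.157, -0.0]
ft_force: [-0.1, 0.6, -1.1]
opening: 0.0225
gripper_force: 39.9
```

Emit:
arm_command(commands=[0, 0, 0.05, 0, 0, 0, 0.1, 0, 0, 0, 0, 0, 0, 0.1])

```text
t: 18.37
ee_pos: [0.4769, -0.063, 0.134]
orientation: [-0.0, 0.988, 0.157, -0.0]
ft_force: [0.0, 0.3, -1.1]
opening: 0.0225
gripper_force: 39.9
```

Emit:
arm_command(commands=[0, 0, 0.05, 0, 0, 0, 0.1, 0, 0, 0, 0, 0, 0, 0.1])

```text
t: 18.53
ee_pos: [0.4769, -0.063, 0.1325]
orientation: [-0.0, 0.988, 0.157, -0.0]
ft_force: [-0.2, -0.1, -0.2]
opening: 0.0223
gripper_force: 39.9
```

Emit:
arm_command(commands=[0, 0, 0.05, 0, 0, 0, 0.1, 0, 0, 0, 0, 0, 0, 0.1])

```text
t: 18.7
ee_pos: [0.4769, -0.063, 0.131]
orientation: [-0.0, 0.988, 0.157, -0.0]
ft_force: [0.4, 0.7, -1.1]
opening: 0.0223
gripper_force: 39.9
```

Emit:
arm_command(commands=[0, 0, 0.05, 0, 0, 0, 0.1, 0, 0, 0, 0, 0, 0, 0.1])

```text
t: 18.87
ee_pos: [0.4771, -0.063, 0.1299]
orientation: [0.0, 0.988, 0.157, 0.0]
ft_force: [0.7, 0.1, 2.7]
opening: 0.0222
gripper_force: 40.2
```

Emit:
arm_command(commands=[0, 0, 0.05, 0, 0, 0, 0.1, 0, 0, 0, 0, 0, 0, 0.1])

```text
t: 19.03
ee_pos: [0.4772, -0.063, 0.1286]
orientation: [0.0, 0.988, 0.157, 0.0]
ft_force: [-0.7, 0.1, 7.1]
opening: 0.0227
gripper_force: 40.5
```

Emit:
arm_command(commands=[0, 0, 0.05, 0, 0, 0, 0.1, 0, 0, 0, 0, 0, 0, 0.1])

```text
t: 19.2
ee_pos: [0.4773, -0.063, 0.1274]
orientation: [0.0, 0.988, 0.157, 0.0]
ft_force: [-0.6, 0.8, 8.6]
opening: 0.0225
gripper_force: 40.7
```

Emit:
arm_command(commands=[0, 0, 0.01, 0, 0, 0, 0.1, 0, 0, 0, 0, 0, 0, 0.1])

```text
t: 19.37
ee_pos: [0.4774, -0.063, 0.1273]
orientation: [0.0, 0.988, 0.157, 0.001]
ft_force: [-1.0, 0.7, 8.9]
opening: 0.0222
gripper_force: 40.7
```

Emit:
arm_command(commands=[0, 0, 0.03, 0, 0, 0, 0.1, 0, 0, 0, 0, 0, 0, 0.1])

```text
t: 19.53
ee_pos: [0.4774, -0.063, 0.1265]
orientation: [0.0, 0.988, 0.157, 0.001]
ft_force: [-1.6, 0.8, 11.0]
opening: 0.0226
gripper_force: 40.8
```

Emit:
arm_command(commands=[0, 0, 0, 0, 0, 0, 0.1, 0, 0, 0, 0, 0, 0, 0.1, 0, 0, 0, 0, 0, 0, 0.1, 0, 0, 0, 0, 0, 0, 0.1, 0, 0, 0, 0, 0, 0, 0.1, 0, 0, 0, 0, 0, 0, 0.1, 0, 0, 0, 0, 0, 0, 0.1, 0, 0, 0, 0, 0, 0, 0.1])

```text
t: 20.2
ee_pos: [0.4775, -0.063, 0.1267]
orientation: [0.0, 0.988, 0.157, 0.001]
ft_force: [-1.6, 1.4, 11.2]
opening: 0.0224
gripper_force: 40.8
```

Emit:
arm_command(commands=[0, 0, 0, 0, 0, 0, 0.1, 0, 0, 0, 0, 0, 0, 0.1, 0, 0, 0, 0, 0, 0, 0.1, 0, 0, 0, 0, 0, 0, 0.1, 0, 0, 0, 0, 0, 0, 0.1, 0, 0, 0, 0, 0, 0, 0.1, 0, 0, 0, 0, 0, 0, 0.1, 0, 0, 0, 0, 0, 0, 0.1])

```text
t: 20.87
ee_pos: [0.4775, -0.063, 0.1267]
orientation: [0.0, 0.988, 0.157, 0.001]
ft_force: [-1.1, 1.0, 11.4]
opening: 0.0226
gripper_force: 40.8
```

Emit:
arm_command(commands=[0, 0, 0, 0, 0, 0, 0.1, 0, 0, 0, 0, 0, 0, 0.1, 0, 0, 0, 0, 0, 0, 0.1, 0, 0, 0, 0, 0, 0, 0.1, 0, 0, 0, 0, 0, 0, 0.1])

```text
t: 21.28
ee_pos: [0.4775, -0.063, 0.1267]
orientation: [0.0, 0.988, 0.157, 0.001]
ft_force: [-2.3, 1.2, 11.1]
opening: 0.0228
gripper_force: 40.8
```

The press held at about 12 N for 1.75 s. I'll unload partly, then open.

Emit:
arm_command(commands=[0, 0, -0.05, 0, 0, 0, 0.1, 0, 0, -0.05, 0, 0, 0, 0.1, 0, 0, -0.03, 0, 0, 0, 0.1, 0, 0, 0, 0, 0, 0, 0.1])

```text
t: 21.62
ee_pos: [0.4771, -0.063, 0.1298]
orientation: [0.0, 0.988, 0.157, 0.0]
ft_force: [-0.8, 0.1, 4.0]
opening: 0.0223
gripper_force: 40.2
```

Emit:
arm_command(commands=[0, 0, 0, 0, 0, 0, 0.3, 0, 0, 0, 0, 0, 0, 0.33, 0, 0, 0, 0, 0, 0, 0.36, 0, 0, 0, 0, 0, 0, 0.39, 0, 0, 0, 0, 0, 0, 0.41, 0, 0, 0, 0, 0, 0, 0.41, 0, 0, 0, 0, 0, 0, 0.41], grip_force=30)

```text
t: 22.2
ee_pos: [0.477, -0.063, 0.1294]
orientation: [-0.0, 0.988, 0.157, -0.0]
ft_force: [-0.3, 0.3, -0.9]
opening: 0.0348
gripper_force: 3.7
```

```bash
python3 - <<'E'
from h import *
plan([.4767,-.0629,.2],np.radians(18.1))
s,r=st();print(s['opening'],s['gripper_force'],s['ft_force'])
E
```

```text
t 22.2 pos [ 0.477  -0.063   0.1294] yaw 18.1 tilt [-0.0001  0.    ] shift units [-0.008 -0.006 -2.353]
turn units [-0.001  0.002 -0.001]
0.034764685523427916 3.656148724257946 [-0.26766321  0.34404976 -0.85347868]
```

Emit:
arm_command(commands=[0, 0, -0.1, 0, 0, 0, 0.41, 0, 0, -0.15, 0, 0, 0, 0.41, 0, 0, -0.2, 0, 0, 0, 0.41, 0, 0, -0.3, 0, 0, 0, 0.41, 0, 0, -0.4, 0, 0, 0, 0.41, 0, 0, -0.5, 0, 0, 0, 0.41, 0, 0, -0.5, 0, 0, 0, 0.41, 0, 0, -0.35, 0, 0, 0, 0.41])

```text
t: 22.87
ee_pos: [0.4773, -0.0631, 0.2071]
orientation: [0.0, 0.988, 0.157, 0.001]
ft_force: [-0.1, 0.3, -0.9]
opening: 0.0348
gripper_force: 3.7
```

Emit:
arm_command(commands=[-0.4, 0, 0, 0, 0, 0, 0.41, -0.5, 0, 0, 0, 0, 0, 0.41, -0.5, 0, 0, 0, 0, 0, 0.41, -0.5, 0, 0, 0, 0, 0, 0.41, -0.3, 0, 0, 0, 0, 0, 0.41, 0, 0, 0, 0, 0, 0, 0.41, 0, 0, 0, 0, 0, 0, 0.41])

```text
t: 23.45
ee_pos: [0.4145, -0.0836, 0.2051]
orientation: [0.0, 0.988, 0.157, 0.001]
ft_force: [0.3, -0.5, -0.8]
opening: 0.035
gripper_force: 3.7
```

```bash
python3 - <<'E'
from h import *
plan([.37,.196,.2],np.radians(-20.4))
s,r=st();print(s['opening'],s['gripper_force'],s['ft_force'])
meas([('module_mid',.052),('tongs_tips',s['ee_pos'][2]-.067)],'w11.png')
e,w=rect('w11.png',.073,(.4764,-.063),.035,.0003); h=cv2.cvtColor(e,cv2.COLOR_BGR2HSV)
fit((h[...,2]>120)&(h[...,0]<40)&(h[...,1]>80),w,'neck')
E
```

```text
t 23.45 pos [ 0.4145 -0.0836  0.2051] yaw 18.06 tilt [ 0.0012 -0.0002] shift units [ 1.48  -9.32   0.167]
turn units [ 2.000e-03 -1.700e-02  9.616e+00]
0.03495602763850779 3.6560413241386414 [ 0.30988082 -0.45236936 -0.80698579]
module_mid 0.83 [254.1 113.8] [ 0.4776 -0.0629  0.052 ]
tongs_tips 0.88 [249.3 204.6] [ 0.4162 -0.0789  0.1381]
tongs_tips 0.57 [252.8 115.9] [ 0.4761 -0.062   0.1381]
neck ctr [ 0.4769 -0.0622] [(np.float32(15.7), np.float32(107.5)), (np.float32(15.6), np.float32(17.5))]
```

The module stands in the pocket, with its neck centre at (0.477, -0.062) against the nest centre at (0.476, -0.063). Now the tongs go back over the stand.

Emit:
arm_command(commands=[0.2, -0.5, 0, 0, 0, 0, 0.41, 0.35, -0.87, 0, 0, 0, 0, 0.41, 0.35, -0.87, 0, 0, 0, 0, 0.41, 0.35, -0.87, 0, 0, 0, 0, 0.41, 0.35, -0.87, 0, 0, 0, 0, 0.41, 0.35, -0.87, 0, 0, 0, 0, 0.41, 0.35, -0.87, 0, 0, 0, 0, 0.41, 0.35, -0.87, 0, 0, 0, 0, 0.41])

```text
t: 24.27
ee_pos: [0.4285, 0.131, 0.2044]
orientation: [-0.0, 0.988, 0.157, -0.0]
ft_force: [1.6, -1.6, -0.3]
opening: 0.035
gripper_force: 3.7
```

Emit:
arm_command(commands=[0.35, -0.87, 0, 0, 0, 0, 0.41, 0.35, -0.87, 0, 0, 0, 0, 0.41, 0.15, -0.37, 0, 0, 0, 0.6, 0.41, 0, 0, 0.1, 0, 0, 1, 0.41, 0, 0, 0.1, 0, 0, 1, 0.41, 0, 0, 0.1, 0, 0, 1, 0.41, 0, 0, 0.1, 0, 0, 1, 0.41, 0, 0, 0.1, 0, 0, 1, 0.41])

```text
t: 24.93
ee_pos: [0.4332, 0.1977, 0.1891]
orientation: [0.0, 0.999, -0.039, -0.0]
ft_force: [-0.7, -0.3, -1.3]
opening: 0.0347
gripper_force: 3.7
```

Emit:
arm_command(commands=[0, 0, 0.1, 0, 0, 1, 0.41, 0, 0, 0.1, 0, 0, 1, 0.41, 0, 0, 0.1, 0, 0, 1, 0.41, 0, 0, 0.07, 0, 0, 0.7, 0.41, 0, 0, 0, 0, 0, 0.3, 0.41, 0, 0, 0, 0, 0, 0, 0.41])

```text
t: 25.43
ee_pos: [0.4331, 0.1975, 0.1782]
orientation: [0.0, 0.984, -0.176, -0.0]
ft_force: [-0.1, 0.7, -1.0]
opening: 0.0348
gripper_force: 3.7
```

```bash
python3 - <<'E'
from h import *
plan([.4342,.1971,.1789],np.radians(-20.39))
s,r=st();print(s['opening'],s['gripper_force'],s['ft_force'])
meas([('tongs_tips',s['ee_pos'][2]-.067),('stand_mouth',.046)],'w12.png')
E
```

```text
t 25.43 pos [0.4331 0.1975 0.1782] yaw -20.3 tilt [-0.0006 -0.0002] shift units [ 0.039  0.001 -0.023]
turn units [0.006 0.008 0.022]
0.03480496890223155 3.655870109796524 [-0.07468242  0.715933   -1.00698633]
tongs_tips 0.77 [251.1 205.5] [0.4351 0.1986 0.1112]
stand_mouth 0.9 [253.9 184.4] [0.434  0.1965 0.046 ]
```

```bash
python3 - <<'E'
import cv2
a=cv2.imread('pics/w5.png');b=cv2.imread('pics/w12.png')
for n,(x,y,w,h) in dict(ltip=(222,200,22,32),rtip=(262,200,22,32),bridge=(235,262,40,36)).items():
    r=cv2.matchTemplate(b[y-15:y+h+15,x-15:x+w+15],a[y:y+h,x:x+w],cv2.TM_CCOEFF_NORMED)
    _,v,_,p=cv2.minMaxLoc(r);print(n,round(v,3),p[0]-15,p[1]-15)
E
```

```text
ltip 0.962 -1 0
rtip 0.983 1 0
bridge 0.968 0 0
```

The tongs sit in the gripper exactly as before, with 0–1 px of difference. I'll lower them into the well.

Emit:
arm_command(commands=[0.03, 0, 0.3, 0, 0, 0, 0.41, 0, 0, 0.5, 0, 0, 0, 0.41, 0, 0, 0.5, 0, 0, 0, 0.41, 0, 0, 0.4, 0, 0, 0, 0.41, 0, 0, 0.2, 0, 0, 0, 0.41, 0, 0, 0.15, 0, 0, 0, 0.41, 0, 0, 0.15, 0, 0, 0, 0.41, 0, 0, 0, 0, 0, 0, 0.41])

```text
t: 26.25
ee_pos: [0.4338, 0.1969, 0.1119]
orientation: [0.0, 0.984, -0.176, -0.0]
ft_force: [0.2, 0.1, -1.7]
opening: 0.035
gripper_force: 3.7
```

Emit:
arm_command(commands=[0, 0, 0.2, 0, 0, 0, 0.41, 0, 0, 0.2, 0, 0, 0, 0.41, 0, 0, 0.2, 0, 0, 0, 0.41, 0, 0, 0.2, 0, 0, 0, 0.41, 0, 0, 0.2, 0, 0, 0, 0.41, 0, 0, 0, 0, 0, 0, 0.41])

```text
t: 26.75
ee_pos: [0.4333, 0.1967, 0.0809]
orientation: [0.0, 0.984, -0.176, -0.001]
ft_force: [-0.4, 0.3, -0.4]
opening: 0.0353
gripper_force: 3.7
```

Emit:
arm_command(commands=[0, 0, 0.08, 0, 0, 0, 0.41, 0, 0, 0.06, 0, 0, 0, 0.41, 0, 0, 0, 0, 0, 0, 0.41])

```text
t: 27.0
ee_pos: [0.4338, 0.1969, 0.078]
orientation: [0.0, 0.984, -0.176, -0.0]
ft_force: [0.3, -0.2, -0.3]
opening: 0.0347
gripper_force: 3.7
```

Emit:
arm_command(commands=[0, 0, 0.04, 0, 0, 0, 0.41, 0, 0, 0, 0, 0, 0, 0.41])

```text
t: 27.17
ee_pos: [0.4339, 0.1969, 0.077]
orientation: [-0.0, 0.984, -0.176, 0.0]
ft_force: [-0.4, -0.7, 0.6]
opening: 0.035
gripper_force: 3.7
```

Emit:
arm_command(commands=[0, 0, 0.01, 0, 0, 0, 0.43, 0, 0, 0, 0, 0, 0, 0.5, 0, 0, 0, 0, 0, 0, 0.7, 0, 0, 0, 0, 0, 0, 1, 0, 0, 0, 0, 0, 0, 1, 0, 0, 0, 0, 0, 0, 1, 0, 0, 0, 0, 0, 0, 1, 0, 0, 0, 0, 0, 0, 1])

```text
t: 27.83
ee_pos: [0.4339, 0.1969, 0.0767]
orientation: [-0.0, 0.984, -0.176, -0.0]
ft_force: [-0.2, 1.0, 0.3]
opening: 0.0854
gripper_force: 0.0
```

Emit:
arm_command(commands=[0, 0, -0.2, 0, 0, 0, 1, 0, 0, -0.5, 0, 0, 0, 1, 0, 0, -0.6, 0, 0, 0, 1, 0, 0, -0.6, 0, 0, 0, 1, 0, 0, -0.6, 0, 0, 0, 1, 0, 0, -0.6, 0, 0, 0, 1, 0, 0, -0.3, 0, 0, 0, 1, 0, 0, 0, 0, 0, 0, 1])

```text
t: 28.5
ee_pos: [0.4345, 0.1972, 0.181]
orientation: [-0.001, 0.984, -0.176, 0.001]
ft_force: [-1.0, 0.4, 0.1]
opening: 0.0855
gripper_force: 0.0
```

```bash
python3 - <<'E'
from h import *
s,r=st();print(s['t'],s['ee_pos'],s['opening'],s['ft_force'])
meas([('tongs_grip',.081),('stand_mouth',.046)],'w13.png')
a=cv2.imread('pics/w4.png');b=cv2.imread('pics/w13.png')
x,y,w,h=205,135,95,85
r=cv2.matchTemplate(b[y-20:y+h+20,x-20:x+w+20],a[y:y+h,x:x+w],cv2.TM_CCOEFF_NORMED);print(cv2.minMaxLoc(r))
snap('top')
for l,z in (('tongs_grip',.081),('module_mid',.052)):
    print(l,[(d['p'],np.round(atz('top',d['at'],z),3)) for d in tip_of('top',l)[:2]])
E
```

```text
28.5 [0.43450964 0.19715401 0.18101477] 0.08548680035137023 [-1.00331898  0.44388001  0.11597246]
tongs_grip 0.59 [257.4 194. ] [0.4342 0.1932 0.081 ]
stand_mouth 0.8 [257.  184.4] [0.4335 0.193  0.046 ]
(-0.15663085877895355, 0.9681938290596008, (5, 35), (24, 18))
tongs_grip []
module_mid [(0.55, array([ 0.466, -0.064,  0.052]))]
```

The stand and tongs match the starting picture (correlation 0.97), and the module is in the nest. I'll hand the job in.

```bash
python3 -c "
from cell import ticket
print(ticket.job_done())"
```

```text
the job is handed in; nothing more can be done
None
```

I've handed the job in at about 29 s: the module was pressed in the nest at about 12 N for 1.75 s and left in the pocket, and the tongs are back in their stand; no verdict came back.

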